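Build up the gear shaft in the vise

ROBOT

A 7-joint arm with a two-finger parallel gripper is mounted at the origin on the work surface. World frame = base frame: x ahead of the robot, y to its left, z up, the work surface at z = 0. Lengths are in m, angles in degrees, forces in N, time in s.
With the tool pointing down it reaches from about 0.425 to 0.925 m from the base axis. Payload 6.8 kg.
Tool frame: the origin (TCP) lies midway between the tips of the shut fingers; the grasp point (between the pads) lies 19 mm behind it; z points along the fingers, y is the line along which they close (so a half turn about z gives the same grasp; the last joint's range is limited). The gripper opens to 88 mm and grips with 3 to 60 N. Pads are 20 mm wide; open, the fingers measure 115 mm over their backs; the gripper's body (75 mm by 178 mm) begins 61 mm behind the grasp point.
Start: joints at [-80.907, 27.33, 1.283, 89.118, -0.659, 63.558, -4.761], TCP at [0.178, 0.651, 0.223] pointing down, gripper open.
Joint ranges: [-169.35, 169.35], [-19.33, 120.38], [-80.79, 83.38], [13.8, 139.57], [-78.32, 258.32], [9.67, 109.79], [-169.56, 169.56]. Speed limits (degrees/s): [136.94, 136.94, 180, 180, 180, 180, 180].

INTERFACE

Orientations are given as a 3x3 rotation matrix whose columns are the frame's x, y, z axes.
In Python, from rig import arm, viewer gives the robot as it stands.
- The arm moves only by the tool move_arm, never from a script. Its arguments are lists of equal length, an entry for each row: "rot": the turn, a rotation vector about the tool's x, y, z in degrees, a list of three; "slide": the shift along the tool's x, y, z in mm, a list of three; "grip": the closure, from 0 (fully open) to 1 (shut). A call has 1 to 12 rows; each row is the pose to reach, as a shift and turn from the pose commanded when the call began, along the tool's axes at that moment; what a row does not reach only later rows make up. A row lasts 1/12 s, in which the tool goes at most 41.7 mm and 7.16 degrees, less where a joint would pass 70% of its speed; a pose out of reach is approached as far as the arm can. A call with a gripper value outside its range is refused whole. The fingers move at their own pace and stop on an object; the grip force is fixed at half the most. Time passes only in rows, so rows that repeat a pose let the fingers close. It gives the time, the measured TCP pose, the force, the opening and the grip force at its end, in the units of the state.
- arm.state(): the state, without advancing time (a new reading comes with each control period).
- viewer.snapshot(name): name is "scene" or "side" or "wrist"; returns the picture (384x512x3 uint8, red, green, blue); there is no depth.
- viewer.camera_model(name): a dict with "fx", "fy", "cx", "cy" (pixels), "rvec" (rotation vector, rad) and "tvec" (3), from world to camera coordinates, as OpenCV has them. Camera axes: x right, y down, z forward; pixel columns grow to the right and rows downward; lengths in m; the calibration is good to about 2 mm. A picture is of the moment at which its call begins: read the wrist's pose just before it. camera_model takes no time and is no camera call; for the wrist camera it gives the pose at the moment of the call.
- arm.job_done(): hands the job in; it is judged then, once.
The state is a dict: "time_s": time; "joints": joint angles; "dq": joint speeds; "tau": joint torques, N m; "position": TCP position; "orientation": TCP orientation; "wrist_force": force on the tool from outside, world axes, zero at the start; "torque": the same for the moment, N m; "gripper_width": finger opening in m; "finger_force": force on a finger pad.
Only numpy, scipy, OpenCV 4.12 (cv2) and the standard library are available. Lean on these libraries where they do the work, as an engineer would, in place of code of your own. Each camera call takes 0.05 s, during which the arm holds its last target. There are 200 camera calls.

TASK

Build up the gear shaft that stands in the small vise: slide the loose steel parts onto it in this order, from the shoulder up: the large gear, the narrow sleeve, the small gear, the thin spacer ring, and last the ball bearing. Lower each part down the shaft without dropping it, until it is fully home and flat on the one below, and let it go. Do not knock over the little white bottle or push the screwdriver away.

Things in the scene. Friction and masses are not known exactly. Their poses are not given: they have to be found in the camera images.
- shaft: Fixed steel shaft upright in a dark vise (145 x 73 x 68 mm high, jaws close along x). Origin: on its axis, on the top face of its shoulder (36 mm wide, 8 thick, on the jaws), 76 mm above the table, z up; the first part seats here. Above: 17 mm in diameter to 49 mm, tapering to 9 mm at the end, 57 mm up. No key: any yaw will do. The full stack is 59 mm high.
- big_gear: Large spur gear, steel, loose, 28 teeth, 60 mm over the teeth, 12 mm thick, shallow recess between hub and rim on both sides, bore 20 mm, 0.19 kg, lying flat. Origin: centre of its underside, z up along the bore. Goes on first, its underside 0 mm above the shaft's shoulder.
- sleeve: Narrow plain sleeve (short tube, the smallest part across), steel, loose, 28 mm outside diameter, 16 mm high, wall 4 mm, bore 20 mm, 0.05 kg, standing on end. Origin: centre of its underside, z up along the bore. Goes on second, its underside 12 mm above the shoulder.
- small_gear: Small spur gear, steel, loose, 22 teeth, 48 mm over the teeth, 12 mm thick, plain flat faces, bore 20 mm, 0.12 kg, lying flat. Origin: centre of its underside, z up along the bore. Goes on third, its underside 28 mm above the shoulder.
- spacer: Thin plain spacer ring, steel, loose, 40 mm outside diameter, 7 mm thick, bore 20 mm, 0.05 kg, lying flat. Origin: centre of its underside, z up along the bore. Goes on fourth, its underside 40 mm above the shoulder.
- bearing: Ball bearing, steel rings with a black seal between them, loose, 42 mm outside diameter, 12 mm thick, bore 20 mm, 0.07 kg, lying flat. Origin: centre of its underside, z up along the bore. Goes on last, its underside 47 mm above the shoulder.
- bottle: Bystander: small white bottle with a red cap, loose, 36 mm in diameter, 75 mm high, standing beyond the parts. Origin: centre of its underside, z up. Must not be knocked over.
- screwdriver: Bystander: screwdriver with a red handle, loose, 190 mm long, 26 mm thick at the handle, lying across among the parts. Origin: under the middle of its length, on the table; its x axis runs from handle to tip. Must be left where it lies.
Things that resemble listed ones, but are neither listed nor needed, are in the scene too. Leave any black, purple or turquoise look-alike of the spacer alone.

How it is judged (in metres and radians):
On the way, in this order (a step that is already met when the one before it is completed fails the run):
1. the large gear is home on the shoulder (z of big_gear in the frame of shaft between -0.003 and 0.003 m and horizontal distance between big_gear and shaft below 0.004 m and angle between big_gear's own z axis and vertical below 0.06 rad), for 0.2 s.
2. the sleeve is home on the large gear (z of sleeve in the frame of shaft between 0.009 and 0.015 m and horizontal distance between sleeve and shaft below 0.004 m and angle between sleeve's own z axis and vertical below 0.06 rad), for 0.2 s.
3. the small gear is home on the sleeve (z of small_gear in the frame of shaft between 0.025 and 0.031 m and horizontal distance between small_gear and shaft below 0.004 m and angle between small_gear's own z axis and vertical below 0.06 rad), for 0.2 s.
4. the spacer ring is home on the small gear (z of spacer in the frame of shaft between 0.037 and 0.043 m and horizontal distance between spacer and shaft below 0.004 m and angle between spacer's own z axis and vertical below 0.06 rad), for 0.2 s.
5. the bearing is home on the spacer ring (z of bearing in the frame of shaft between 0.044 and 0.05 m and horizontal distance between bearing and shaft below 0.004 m and angle between bearing's own z axis and vertical below 0.06 rad), for 0.2 s.
At the end, for the whole second after the job is handed in: All five parts are on the shaft in order, large gear, sleeve, small gear, spacer ring, bearing: each underside within 3 mm of its height above the shoulder (0, 12, 28, 40 and 47 mm), its centre within 4 mm of the shaft's axis, lying level within 0.06 rad, released and at rest (under 0.02 m/s) (all of step 1 and all of step 2 and all of step 3 and all of step 4 and all of step 5 and linear speed of each of big_gear, sleeve, small_gear, spacer, bearing below 0.02 m/s); the robot touches nothing.
It fails at once if the white bottle is knocked over (angle between bottle's own z axis and vertical above 0.6 rad).
It fails at once if the screwdriver is pushed more than 50 mm from where it lay (distance of screwdriver from where it was at the start of the episode above 0.05 m).
It fails at once if a part is dropped onto the shaft or down it: it falls there faster than 0.7 m/s (a free fall of about 25 mm) ((horizontal distance between big_gear and shaft below 0.006 m and z of big_gear in the frame of shaft below 0.06 m and linear speed of big_gear above 0.7 m/s) or (horizontal distance between sleeve and shaft below 0.006 m and z of sleeve in the frame of shaft below 0.06 m and linear speed of sleeve above 0.7 m/s) or (horizontal distance between small_gear and shaft below 0.006 m and z of small_gear in the frame of shaft below 0.06 m and linear speed of small_gear above 0.7 m/s) or (horizontal distance between spacer and shaft below 0.006 m and z of spacer in the frame of shaft below 0.06 m and linear speed of spacer above 0.7 m/s) or (horizontal distance between bearing and shaft below 0.006 m and z of bearing in the frame of shaft below 0.06 m and linear speed of bearing above 0.7 m/s)).
It also fails if it takes over 106 s, if anything falls off the work surface, if the arm or the gripper's body presses on something with over 40 N, if the wrist force passes 120 N, or if a joint passes its speed limit or range.

## Working session

There is one attempt and no reset: what is moved stays moved. The work goes in short steps, Python scripts to look and compute and a tool call to move; the robot and the scene stay as the last step left them, time stands still between calls to the robot, and variables do not carry over. Pictures are saved under pics/ and viewed, at most 14 in all, crops included, and the job is handed in when it is done.

Besides the shell and the picture viewer there is one more tool, called as name(argument=value, ...) on one line, values as JSON. move_arm: Moves the arm, as the interface text tells. Its arguments: {"type":"object","properties":{"rot":{"type":"array","items":{"type":"array","items":{"type":"number"}}},"slide":{"type":"array","items":{"type":"array","items":{"type":"number"}}},"grip":{"type":"array","items":{"type":"number"}}},"required":["rot","slide","grip"]}

```bash
ls; mkdir -p pics
cat > h.py <<'E'
import numpy as np, cv2
from rig import arm, viewer
def cam(n):
    m=viewer.camera_model(n); K=np.array([[m['fx'],0,m['cx']],[0,m['fy'],m['cy']],[0,0,1.]])
    return K,cv2.Rodrigues(np.array(m['rvec'],float))[0],np.array(m['tvec'],float).ravel()
def ray(c,u,v,z):
    K,R,t=c; d=R.T@np.linalg.solve(K,[u,v,1.]); o=-R.T@t
    return o+d*(z-o[2])/d[2]
def proj(c,p):
    K,R,t=c; q=K@(R@np.array(p)+t); return q[:2]/q[2]
def snap(n,f=None):
    im=cv2.cvtColor(viewer.snapshot(n),cv2.COLOR_RGB2BGR)
    if f: cv2.imwrite('pics/'+f+'.png',im)
    return im
E
python3 - <<'E'
from h import *
s=arm.state(); print({k:np.round(v,3).tolist() for k,v in s.items()})
a=snap('scene','scene0');b=snap('side','side0');w=snap('wrist','wrist0')
for n in('scene','side','wrist'):
    K,R,t=cam(n);print(n,K[0,0],-R.T@t,R[2])
cv2.imwrite('pics/both.png',cv2.resize(np.hstack([a,b]),(800,300)))
E
```

```text
pics
{'time_s': 0.0, 'joints': [-80.909, 27.375, 1.282, 89.179, -0.658, 63.56, -4.76], 'dq': [-0.041, 0.059, -0.014, 0.124, -0.026, -0.024, 0.121], 'tau': [0.0, -58.284, 1.534, -27.261, -0.054, 0.017, 0.0], 'position': [0.178, 0.651, 0.222], 'orientation': [[-0.965, 0.264, -0.0], [0.264, 0.965, -0.002], [-0.0, -0.002, -1.0]], 'wrist_force': [0.313, -0.704, 0.277], 'torque': [0.031, -0.028, 0.009], 'finger_force': 0.0, 'gripper_width': 0.088}
scene 432.6753685854882 [ 0.77623714 -0.47460983  0.8834981 ] [-0.23900015  0.48494944 -0.84125084]
side 444.8813619925016 [0.21984494 0.45115721 0.76685938] [ 0.35197754 -0.52454312 -0.77522018]
wrist 339.26052822261875 [0.09836602 0.67356356 0.38397193] [ 0.29300533 -0.07972594 -0.95278101]
```

View pics/scene0.png

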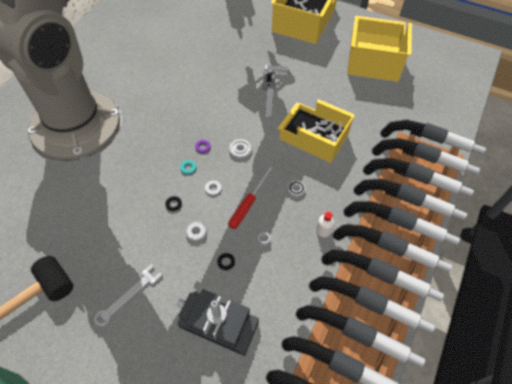

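View pics/side0.png

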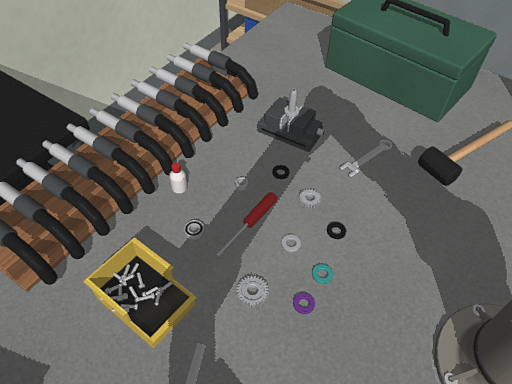

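The scene view shows, by my reading: the large gear (240,149), small gear (196,231), a plain white steel ring = spacer (213,187), bearing (296,188), narrow sleeve (264,238) and the shaft (217,315). The look-alikes are purple (203,146), turquoise (188,167), black (173,204) and black (226,261). The spacer at (213,187) is the only steel-coloured plain ring of that size. I'll confirm this in a crop while measuring.

```bash
cat > meas.py <<'E'
from h import *
P={'big_gear':((240,149),(252,290),.012,.060),'sleeve':((264,238),(241,182),.016,.028),'small_gear':((196,231),(311,197),.012,.048),'spacer':((213,187),(291,242),.007,.040),'bearing':((296,188),(194,228),.012,.042)}
ims={n:cv2.imread(f'pics/{n}0.png') for n in('scene','side')}
tiles={n:[] for n in ims}
for k,(a,b,h,D) in P.items():
    out=[]
    for n,c0 in (('scene',a),('side',b)):
        im=ims[n];c=cam(n);r=22;u,v=c0
        g=cv2.cvtColor(im[v-r:v+r,u-r:u+r],cv2.COLOR_BGR2GRAY).astype(float)
        g4=cv2.resize(g,None,fx=4,fy=4,interpolation=cv2.INTER_CUBIC)
        bg=np.median(g); m=(g4>bg+22).astype(np.uint8)
        m=cv2.morphologyEx(m,cv2.MORPH_CLOSE,np.ones((9,9),np.uint8))
        cs=[x for x in cv2.findContours(m,cv2.RETR_EXTERNAL,cv2.CHAIN_APPROX_NONE)[0] if cv2.contourArea(x)>200]
        ct=min(cs,key=lambda x:abs(cv2.minEnclosingCircle(x)[0]-np.array([88,88])).sum())
        e=cv2.fitEllipse(cv2.convexHull(ct)); 
        px=(np.array(e[0])+.5)/4-.5+[u-r,v-r]
        w=ray(c,*px,h/2); d=np.linalg.norm(proj(c,w)-proj(c,w+[.001,0,0]))
        Kc=c[0];dep=(c[1]@w+c[2])[2]
        out.append(w); print(k,n,px.round(1),'bg',bg,w.round(4),'diam mm',(np.array(e[1])/4*dep/Kc[0,0]*1000).round(1),'want',D*1000)
        t=cv2.resize(im[v-r:v+r,u-r:u+r],(156,156),interpolation=cv2.INTER_CUBIC)
        cv2.ellipse(t,((e[0][0]*156/176,e[0][1]*156/176),(e[1][0]*156/176,e[1][1]*156/176),e[2]),(0,0,255),1)
        tiles[n].append(t)
    print('  mean',((out[0]+out[1])/2).round(4),'gap',(1000*(out[0]-out[1])).round(1))
sh=[cv2.resize(ims[n][v-50:v+50,u-50:u+50],(290,290),interpolation=cv2.INTER_CUBIC) for n,(u,v) in(('scene',(217,315)),('side',(292,115)))]
o=np.zeros((600,780,3),np.uint8);o[:156]=np.hstack(tiles['scene']);o[156:312]=np.hstack(tiles['side']);o[312:598,:286]=sh[0][:286,:286];o[312:598,300:586]=sh[1][:286,:286]
cv2.imwrite('pics/crops.png',o)
E
python3 meas.py
```

```text
big_gear scene [239.8 146.8] bg 165.0 [0.4289 0.1321 0.006 ] diam mm [44.7 55.8] want 60.0
big_gear side [252.2 290.5] bg 125.0 [0.4328 0.1242 0.006 ] diam mm [56.9 59.5] want 60.0
  mean [0.4308 0.1281 0.006 ] gap [-3.9  7.8  0. ]
sleeve scene [275.6 243.9] bg 110.0 [ 0.631  -0.0748  0.008 ] diam mm [ 66.9 134.5] want 28.0
sleeve side [240.  181.1] bg 113.5 [ 0.6094 -0.0824  0.008 ] diam mm [18. 25.] want 28.0
  mean [ 0.6202 -0.0786  0.008 ] gap [21.6  7.5  0. ]
small_gear scene [195.4 229.8] bg 165.0 [ 0.4534 -0.1263  0.006 ] diam mm [38.7 42.7] want 48.0
small_gear side [309.7 197.5] bg 124.0 [ 0.4572 -0.1339  0.006 ] diam mm [40.  46.2] want 48.0
  mean [ 0.4553 -0.1301  0.006 ] gap [-3.8  7.6  0. ]
spacer scene [212.6 186.5] bg 167.0 [ 0.4276 -0.0049  0.0035] diam mm [32.5 40.7] want 40.0
spacer side [290.9 242.8] bg 125.0 [ 0.4297 -0.0102  0.0035] diam mm [34.3 38.5] want 40.0
  mean [ 0.4286 -0.0075  0.0035] gap [-2.1  5.3 -0. ]
bearing scene [298.2 211.9] bg 110.0 [0.6418 0.0249 0.006 ] diam mm [ 82.4 183.3] want 42.0
bearing side [193.6 229. ] bg 119.0 [0.6122 0.0788 0.006 ] diam mm [38.7 42.4] want 42.0
  mean [0.627  0.0518 0.006 ] gap [ 29.6 -54.    0. ]
```

View pics/crops.png

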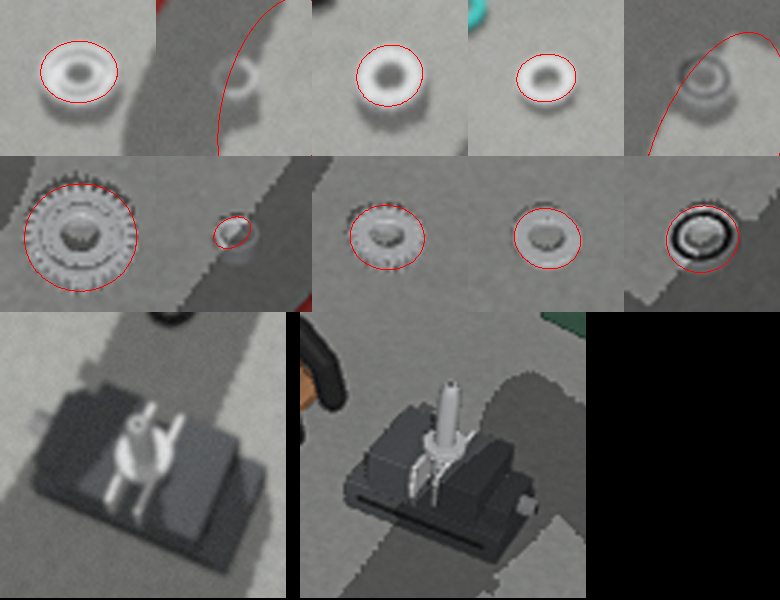

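The crops confirm all five parts: toothed large gear with a recess, the narrow tube, the plain toothed small gear, the plain steel spacer ring (not coloured), and the bearing with its black seal. Next I'll do the layout and shaft axis; the scene ellipses follow the top faces only.

Run:
```python
from h import *
S,D=cam('scene'),cam('side')
def tri(a,b):
    o=[];M=np.zeros((3,3));q=np.zeros(3);rs=[]
    for c,p in((S,a),(D,b)):
        d=c[1].T@np.linalg.solve(c[0],[*p,1.]);d/=np.linalg.norm(d);x=-c[1].T@c[2];A=np.eye(3)-np.outer(d,d);M+=A;q+=A@x;rs.append((A,x))
    p=np.linalg.solve(M,q);return p.round(4),[round(1000*np.linalg.norm(A@(p-x)),1) for A,x in rs]
print('shaft tip (z .133)',tri((214.2,303.9),(293.7,90.5)),ray(S,214.2,303.9,.133),ray(D,293.7,90.5,.133))
for n,a,b,h in(('big',(239.8,146.8),(252.2,290.5),.012),('small',(195.4,229.8),(309.7,197.5),.012),('spacer',(212.6,186.5),(290.9,242.8),.007)):
    print(n,tri(a,b),ray(S,*a,h).round(4),ray(D,*b,h/2).round(4))
for n,p in dict(purple=(203,146),turq=(188,167),blk1=(173,204),blk2=(226,261),handle1=(232,225),tip=(269,170),bottle=(325,235),sleeve=(264,238),bearing=(296,188)).items(): print(n,ray(S,*p,.005).round(3))
```

```text
shaft tip (z .133) (array([ 0.6056, -0.2873,  0.1331]), [np.float64(0.9), np.float64(0.9)]) [ 0.60635422 -0.28684959  0.133     ] [ 0.60497314 -0.28789347  0.133     ]
big (array([0.4312, 0.1273, 0.0126]), [np.float64(0.3), np.float64(0.3)]) [0.4313 0.1279 0.012 ] [0.4328 0.1243 0.006 ]
small (array([ 0.4555, -0.1288,  0.0123]), [np.float64(0.2), np.float64(0.2)]) [ 0.4556 -0.1286  0.012 ] [ 0.4573 -0.1338  0.006 ]
spacer (array([ 0.4289, -0.0074,  0.0078]), [np.float64(0.4), np.float64(0.4)]) [ 0.429  -0.0068  0.007 ] [ 0.4298 -0.0102  0.0035]
purple [0.343 0.091 0.005]
turq [0.344 0.016 0.005]
blk1 [ 0.37  -0.092  0.005]
blk2 [ 0.552 -0.16   0.005]
handle1 [ 0.521 -0.077  0.005]
tip [0.528 0.102 0.005]
bottle [ 0.72  -0.002  0.005]
sleeve [ 0.601 -0.072  0.005]
bearing [0.61  0.084 0.005]
```

The shaft tip triangulates to z = 0.1331 (expected 0.133) and the part tops to within 1 mm of their expected heights, so I'm moving to the large gear.

move_arm(rot=[[0, 0, 6.2], [0, 0, 12.4], [0, 0, 18.7], [0, 0, 24.9], [0, 0, 31.1], [0, 0, 37.3], [0, 0, 43.6], [0, 0, 49.8], [0, 0, 56], [0, 0, 62.2], [0, 0, 68.5], [0, 0, 74.7]], slide=[[-27, -31, 0], [-55, -63, 0], [-82, -94, 0], [-109, -125, 0], [-137, -157, 0], [-164, -188, 0], [-191, -219, 0], [-219, -251, 0], [-246, -282, 0], [-273, -313, 0], [-301, -345, 0], [-328, -376, 0]], grip=[0, 0, 0, 0, 0, 0, 0, 0, 0, 0, 0, 0])

```text
time_s: 1.15
position: [0.3954, 0.2002, 0.2227]
orientation: [[0.005, 1.0, -0.0], [1.0, -0.005, 0.001], [0.001, -0.0, -1.0]]
wrist_force: [0.5, 0.3, -0.6]
gripper_width: 0.088
finger_force: 0.0
```

move_arm(rot=[[0, 0, 0], [0, 0, 0], [0, 0, 0], [0, 0, 0], [0, 0, 0], [0, 0, 0]], slide=[[-25, 12, 30], [-49, 24, 60], [-73, 36, 90], [-73, 36, 113], [-73, 36, 113], [-73, 36, 113]], grip=[0, 0, 0, 0, 0, 0])

```text
time_s: 1.65
position: [0.4303, 0.1288, 0.1091]
orientation: [[0.0, 1.0, -0.003], [1.0, -0.0, -0.002], [-0.002, -0.003, -1.0]]
wrist_force: [0.3, 0.2, 1.8]
gripper_width: 0.0879
finger_force: 0.0
```

Run:
```python
from h import *
s=arm.state();print(s['position'],s['time_s'])
c=cam('wrist');a=snap('wrist','w1')
print(proj(c,(.4312,.1273,.012)),proj(c,s['position']))
p=proj(c,(.4312,.1273,.012));cv2.circle(a,tuple(int(x) for x in p),4,(0,0,255),1);cv2.imwrite('pics/w1m.png',a)
```

```text
[0.43029296 0.12881307 0.10914764] 1.65
[257.78402827 196.23507856] [255.50818614 251.31864697]
```

View pics/w1m.png

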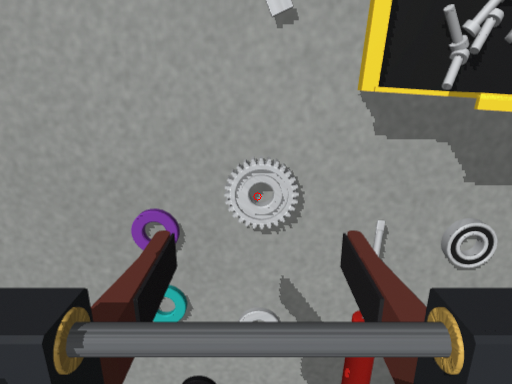

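The wrist picture shows the large gear at about (262,195), against a prediction of (258,196). It sits centred between the fingers within about 2 mm, so I'm descending to grip it.

move_arm(rot=[[0, 0, 0], [0, 0, 0], [0, 0, 0], [0, 0, 0], [0, 0, 0], [0, 0, 0], [0, 0, 0], [0, 0, 0], [0, 0, 0], [0, 0, 0], [0, 0, 0], [0, 0, 0]], slide=[[0, 2, 30], [0, 2, 60], [0, 2, 85], [0, 2, 98], [0, 2, 105], [0, 2, 105], [0, 2, 105], [0, 2, 105], [0, 2, 105], [0, 2, 105], [0, 2, 105], [0, 2, 105]], grip=[0, 0, 0, 0, 0, 0.5, 1, 1, 1, 1, 1, 1])

```text
time_s: 2.7
position: [0.4334, 0.1298, 0.0056]
orientation: [[-0.001, 1.0, 0.001], [1.0, 0.001, 0.001], [0.001, 0.001, -1.0]]
wrist_force: [-2.8, 0.4, 8.5]
gripper_width: 0.0591
finger_force: 30.0
```

move_arm(rot=[[0, 0, 0], [0, 0, 0], [0, 0, 0], [0, 0, 0], [0, 0, 0], [0, 0, 0], [0, 0, 0], [0, 0, 0], [0, 0, 0], [0, 0, 0], [0, 0, 0], [0, 0, 0]], slide=[[0, 0, -20], [0, 0, -50], [-15, 6, -85], [-45, 19, -110], [-80, 33, -130], [-115, 48, -150], [-152, 63, -165], [-188, 78, -170], [-224, 93, -170], [-260, 108, -170], [-296, 123, -170], [-332, 138, -170]], grip=[1, 1, 1, 1, 1, 1, 1, 1, 1, 1, 1, 1])

```text
time_s: 3.7
position: [0.5714, -0.2044, 0.1749]
orientation: [[-0.0, 1.0, 0.0], [1.0, 0.0, 0.0], [0.0, 0.0, -1.0]]
wrist_force: [0.9, 0.1, -2.3]
gripper_width: 0.059
finger_force: 30.0
```

move_arm(rot=[[0, 0, 0], [0, 0, 0], [0, 0, 0], [0, 0, 0], [0, 0, 0], [0, 0, 0]], slide=[[-30, 12, 0], [-60, 24, 0], [-80, 32, 0], [-84, 34, 0], [-84, 34, 0], [-84, 34, 0]], grip=[1, 1, 1, 1, 1, 1])

```text
time_s: 4.2
position: [0.6048, -0.2857, 0.1743]
orientation: [[-0.0, 1.0, -0.001], [1.0, 0.0, 0.001], [0.001, -0.001, -1.0]]
wrist_force: [0.7, 0.9, -0.8]
gripper_width: 0.0592
finger_force: 30.0
```

Run:
```python
from h import *
s=arm.state();print(s['position'],s['orientation'],s['time_s'],s['wrist_force'])
a=snap('wrist','w2');b=snap('scene','s2');d=snap('side','d2')
r=lambda im,u,v:cv2.resize(im[v-60:v+60,u-60:u+60],(390,390),interpolation=cv2.INTER_CUBIC)
o=np.hstack([r(b,214,295),r(d,294,85)]);cv2.imwrite('pics/c2.png',o)
print(proj(cam('wrist'),(.6056,-.2873,.133)))
```

```text
[ 0.60480783 -0.28572088  0.17433751] [[-4.30103651e-04  9.99999595e-01 -7.90059215e-04]
 [ 9.99999331e-01  4.30951475e-04  1.07325801e-03]
 [ 1.07359805e-03 -7.89597074e-04 -9.99999112e-01]] 4.2 [ 0.73329617  0.87296995 -0.81052723]
[256.6030695  224.98362298]
```

View pics/w2.png

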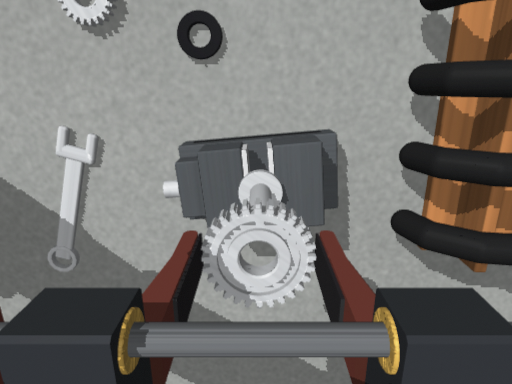

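View pics/c2.png

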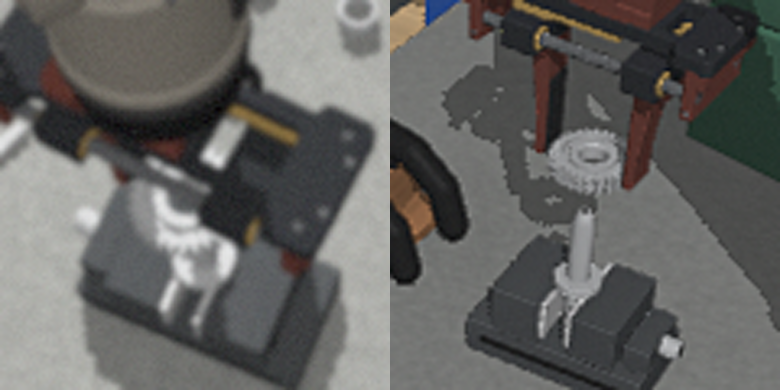

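```bash
python3 - <<'E'
from h import *
c=cam('wrist');a=cv2.imread('pics/w2.png');g=cv2.cvtColor(a,cv2.COLOR_BGR2GRAY)
# gear blob
m=(g>150).astype(np.uint8);m=cv2.morphologyEx(m,cv2.MORPH_OPEN,np.ones((3,3),np.uint8))
# bore: dark-ish region enclosed near (260,255)
cr=g[225:285,225:295]; print(cr[::6,::5])
print('proj shoulder',proj(c,(.6056,-.2873,.076)),'gear top at TCP',proj(c,(.6048,-.2857,.1807)),'bottom',proj(c,(.6048,-.2857,.1687)))
print('shoulder ray',ray(c,261,187,.076),'bore top ray',ray(c,260,250,.1807))
E
python3 - <<'E'
import cv2
a=cv2.imread('pics/w2.png')[160:320,180:340];cv2.imwrite('pics/w2c.png',cv2.resize(a,None,fx=3.7,fy=3.7,interpolation=cv2.INTER_CUBIC))
E
```

```text
[[219 209 204 192 181 183 191 208 181 181 186 207 206 207]
 [206 154 209 203 174 192 199 201 190 139 193 205 206 207]
 [136 156 174 205 207 206 204 204 203 206 208 134 203 207]
 [206 190 206 206 198 103 107 103 104 179 203 206 147 203]
 [215 213 206 166 151 156 102 105 104 109 152 202 204 207]
 [209 213 215  85 155 161 160 105 102 102 115 204 204 170]
 [208 209 208  86 113 159 155 156 158 156 153 206 201 178]
 [137 208 207 167 107 134 147 160 169 167 200 203 205 140]
 [135 148 209 207 192 142 153 168 173 228 203 206 194 204]
 [ 92 132 156 211 208 207 207 209 211 213 212 196 182 171]]
proj shoulder [256.89291054 197.28427615] gear top at TCP [254.66813929 258.61686533] bottom [254.87746895 247.92603404]
shoulder ray [ 0.60888453 -0.27859828  0.076     ] bore top ray [ 0.60752224 -0.28078349  0.1807    ]
```

View pics/w2c.png

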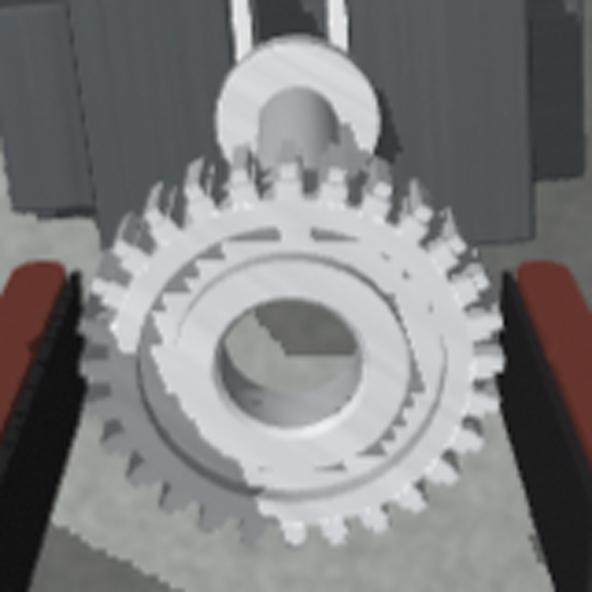

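Wrist close-up: the bore rim centre is at (258.4,258.1) against a prediction of (254.7,258.6), so the gear is centred on the TCP in y. The shoulder appears at about (260.7,191), roughly 5 mm further in +y than triangulated. I'll back off in y to see the shaft tip directly.

move_arm(rot=[[0, 0, 0], [0, 0, 0], [0, 0, 0], [0, 0, 0]], slide=[[-30, 0, 0], [-55, 0, 0], [-55, 0, 0], [-55, 0, 0]], grip=[1, 1, 1, 1])

```text
time_s: 4.68
position: [0.6045, -0.3424, 0.1749]
orientation: [[0.002, 1.0, -0.0], [1.0, -0.002, -0.0], [-0.0, -0.0, -1.0]]
wrist_force: [-0.5, 0.5, -1.7]
gripper_width: 0.0592
finger_force: 30.0
```

Run:
```python
from h import *
c=cam('wrist');s=arm.state();p=s['position'];print(p,s['time_s'])
a=snap('wrist','w3')
print('tip',proj(c,(.6056,-.2873,.133)),'sh',proj(c,(.6056,-.2873,.076)),'geartop',proj(c,[p[0],p[1],p[2]+.0064]))
o=cv2.resize(a[110:270,180:340],None,fx=3.7,fy=3.7,interpolation=cv2.INTER_CUBIC)
b=cv2.imread('pics/side0.png');cv2.imwrite('pics/w3c.png',o)
```

```text
[ 0.60452227 -0.34244863  0.17488364] 4.6833
tip [257.49618528 135.60170408] sh [257.60923505 124.78770093] geartop [255.47272217 257.16308067]
```

View pics/w3c.png

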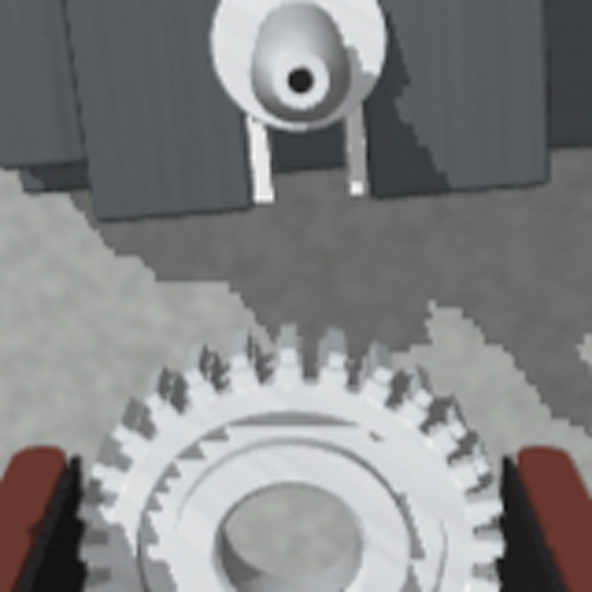

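The tip is at (261.1,131.6). After removing the wrist camera's pixel bias, the shaft axis comes out at x≈0.606, y≈-0.2855. I'm going back and lowering in stages.

move_arm(rot=[[0, 0, 0], [0, 0, 0], [0, 0, 0], [0, 0, 0], [0, 0, 0], [0, 0, 0], [0, 0, 0], [0, 0, 0], [0, 0, 0]], slide=[[30, 1, 0], [57, 1, 0], [57, 1, 0], [57, 1, 12], [57, 1, 24], [57, 1, 34], [57, 1, 44], [57, 1, 52], [57, 1, 52]], grip=[1, 1, 1, 1, 1, 1, 1, 1, 1])

```text
time_s: 5.48
position: [0.6051, -0.2844, 0.12]
orientation: [[0.0, 1.0, -0.003], [1.0, -0.0, 0.001], [0.001, -0.003, -1.0]]
wrist_force: [0.8, 2.0, -2.4]
gripper_width: 0.0593
finger_force: 30.0
```

move_arm(rot=[[0, 0, 0], [0, 0, 0], [0, 0, 0], [0, 0, 0], [0, 0, 0]], slide=[[0, 0, 12], [0, 0, 24], [0, 0, 33], [0, 0, 37], [0, 0, 37]], grip=[1, 1, 1, 1, 1])

```text
time_s: 5.9
position: [0.6055, -0.2846, 0.0841]
orientation: [[-0.0, 1.0, -0.002], [1.0, 0.0, 0.0], [0.0, -0.002, -1.0]]
wrist_force: [-1.1, 0.4, -1.5]
gripper_width: 0.0591
finger_force: 30.0
```

move_arm(rot=[[0, 0, 0], [0, 0, 0], [0, 0, 0], [0, 0, 0], [0, 0, 0], [0, 0, 0]], slide=[[0, 0, 2], [0, 0, 2], [0, 0, 2], [0, 0, 2], [0, 0, 2], [0, 0, 2]], grip=[1, 1, 0.1, 0.1, 0.1, 0.1])

```text
time_s: 6.4
position: [0.6065, -0.2852, 0.0842]
orientation: [[-0.0, 1.0, 0.001], [1.0, 0.0, -0.001], [-0.001, 0.001, -1.0]]
wrist_force: [0.2, -0.2, -0.4]
gripper_width: 0.0783
finger_force: 0.0
```

move_arm(rot=[[0, 0, 0], [0, 0, 0], [0, 0, 0], [0, 0, 0], [0, 0, 0], [0, 0, 0], [0, 0, 0], [0, 0, 0], [0, 0, 0], [0, 0, 0], [0, 0, 0]], slide=[[0, 0, -20], [0, 0, -55], [10, 0, -90], [45, 0, -90], [85, 0, -90], [125, 0, -75], [160, 0, -55], [190, 0, -35], [207, 0, -20], [207, 0, -20], [207, 0, -20]], grip=[0.1, 0.1, 0.1, 0.1, 0.1, 0.1, 0.1, 0.2, 0.3, 0.3, 0.3])

```text
time_s: 7.32
position: [0.6059, -0.0771, 0.1034]
orientation: [[-0.002, 1.0, -0.001], [1.0, 0.002, -0.0], [-0.0, -0.001, -1.0]]
wrist_force: [1.3, -0.5, 0.2]
gripper_width: 0.0619
finger_force: 0.0
```

Run:
```python
from h import *
c=cam('wrist');s=arm.state();p=s['position'];print(p,s['time_s'],s['gripper_width'])
a=snap('wrist','w4');d=snap('side','d4');b=snap('scene','s4')
r=lambda im,u,v,h:cv2.resize(im[v-h:v+h,u-h:u+h],(288,288),interpolation=cv2.INTER_CUBIC)
o=np.hstack([cv2.resize(a,(512,384)),np.vstack([r(d,294,105,40),r(b,217,310,40)])[:384]]);cv2.imwrite('pics/c4.png',o)
print('tcp',proj(c,p),'sl',proj(c,(.606,-.077,.016)),proj(c,(.606,-.067,.016)),proj(c,(.616,-.077,.016)))
```

```text
[ 0.60591561 -0.0771068   0.10337373] 7.3167 0.06189902007931583
tcp [255.49092431 251.37313748] sl [256.50845936 198.41344611] [256.52009771 186.06087105] [269.39599813 198.44458034]
```

View pics/c4.png

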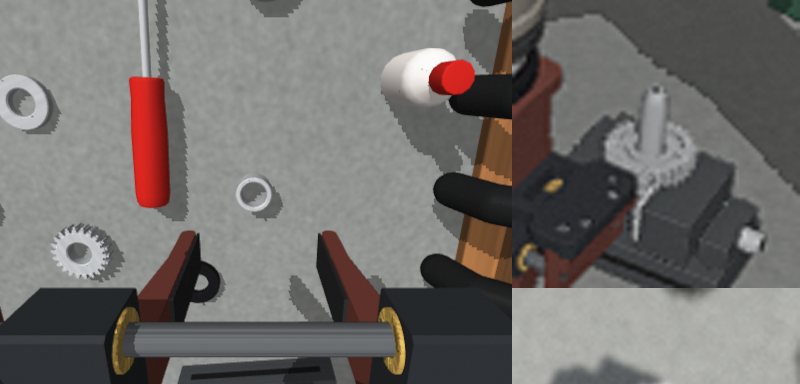

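Side view: the large gear sits flat on the shoulder. The sleeve is at (253.8,193.5) in the wrist view, which gives (0.601,-0.0735).

move_arm(rot=[[0, 0, 0], [0, 0, 0], [0, 0, 0], [0, 0, 0], [0, 0, 0], [0, 0, 0], [0, 0, 0], [0, 0, 0], [0, 0, 0], [0, 0, 0], [0, 0, 0], [0, 0, 0]], slide=[[3.5, -5, 10], [3.5, -5, 40], [3.5, -5, 70], [3.5, -5, 88], [3.5, -5, 98], [3.5, -5, 98], [3.5, -5, 98], [3.5, -5, 98], [3.5, -5, 98], [3.5, -5, 98], [3.5, -5, 98], [3.5, -5, 98]], grip=[0.3, 0.3, 0.3, 0.3, 0.3, 0.5, 0.7, 1, 1, 1, 1, 1])

```text
time_s: 8.47
position: [0.602, -0.0743, 0.0067]
orientation: [[-0.0, 1.0, 0.002], [1.0, 0.0, 0.0], [0.0, 0.002, -1.0]]
wrist_force: [-1.3, 0.4, 7.0]
gripper_width: 0.027
finger_force: 30.0
```

Run:
```python
from h import *
s=arm.state();print(s['position'],s['time_s'],s['gripper_width'],s['finger_force'],s['wrist_force'])
```

```text
[ 0.60196657 -0.07427191  0.00666087] 8.4667 0.0270119235970189 30.003509866073728 [-1.32940864  0.40911383  7.03518862]
```

move_arm(rot=[[0, 0, 0], [0, 0, 0], [0, 0, 0], [0, 0, 0], [0, 0, 0], [0, 0, 0], [0, 0, 0], [0, 0, 0], [0, 0, 0], [0, 0, 0], [0, 0, 0], [0, 0, 0]], slide=[[0, 0, -20], [0, 0, -50], [-10, 0, -85], [-35, 1, -115], [-65, 2, -145], [-100, 3, -165], [-138, 4, -170], [-175, 4, -170], [-203, 4, -170], [-211, 4, -170], [-211, 4, -170], [-211, 4, -170]], grip=[1, 1, 1, 1, 1, 1, 1, 1, 1, 1, 1, 1])

```text
time_s: 9.47
position: [0.6051, -0.2844, 0.1752]
orientation: [[-0.0, 1.0, -0.001], [1.0, 0.0, 0.001], [0.001, -0.001, -1.0]]
wrist_force: [0.2, 0.3, -1.0]
gripper_width: 0.0276
finger_force: 30.0
```

```bash
cat > held.py <<'E'
from h import *
import sys
f,grasp,h=sys.argv[1],float(sys.argv[2]),float(sys.argv[3])
c=cam('wrist');s=arm.state();p=s['position'];print(p.round(4),s['time_s'],s['gripper_width'])
a=snap('wrist',f);z=p[2]-grasp+h
print('pred bore top',proj(c,[p[0],p[1],z]).round(1))
g=cv2.cvtColor(a,cv2.COLOR_BGR2GRAY);hsv=cv2.cvtColor(a,cv2.COLOR_BGR2HSV)
o=cv2.resize(a[200:320,190:330],None,fx=5,fy=5,interpolation=cv2.INTER_CUBIC);cv2.imwrite('pics/'+f+'c.png',o)
E
python3 held.py w5 .0067 .016
```

```text
[ 0.6051 -0.2844  0.1752] 9.4667 0.027622725229870637
pred bore top [255.4 260. ]
```

View pics/w5c.png

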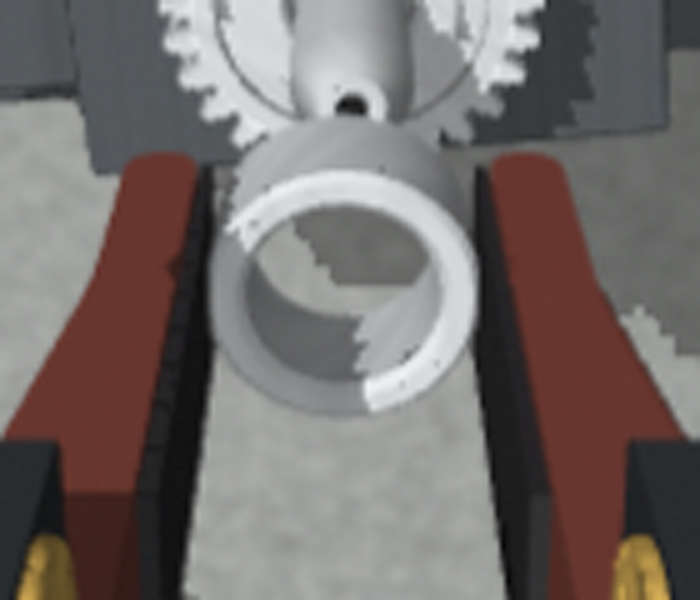

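The held sleeve is centred at (258.8,258.5) and the tip at (260.4,220.8), so it sits on the TCP within 0.5 mm. Lowering it now.

move_arm(rot=[[0, 0, 0], [0, 0, 0], [0, 0, 0], [0, 0, 0], [0, 0, 0], [0, 0, 0], [0, 0, 0], [0, 0, 0], [0, 0, 0], [0, 0, 0]], slide=[[-1, 1, 5], [-1, 1, 18], [-1, 1, 30], [-1, 1, 38], [-1, 1, 46], [-1, 1, 56], [-1, 1, 67], [-1, 1, 75], [-1, 1, 79], [-1, 1, 79]], grip=[1, 1, 1, 1, 1, 1, 1, 1, 1, 1])

```text
time_s: 10.35
position: [0.6058, -0.2862, 0.0957]
orientation: [[-0.0, 1.0, -0.001], [1.0, 0.0, 0.0], [0.0, -0.001, -1.0]]
wrist_force: [0.2, 0.0, -0.4]
gripper_width: 0.0269
finger_force: 30.0
```

move_arm(rot=[[0, 0, 0], [0, 0, 0], [0, 0, 0], [0, 0, 0], [0, 0, 0], [0, 0, 0]], slide=[[0, 0, 1.5], [0, 0, 1.5], [0, 0, 1.5], [0, 0, 1.5], [0, 0, 1.5], [0, 0, 1.5]], grip=[1, 1, 0.7, 0.4, 0.4, 0.4])

```text
time_s: 10.85
position: [0.6064, -0.2864, 0.0955]
orientation: [[-0.0, 1.0, 0.001], [1.0, 0.0, -0.0], [-0.0, 0.001, -1.0]]
wrist_force: [0.4, -0.9, 0.2]
gripper_width: 0.0433
finger_force: 0.0
```

move_arm(rot=[[0, 0, 0], [0, 0, 0], [0, 0, 0], [0, 0, 0], [0, 0, 0], [0, 0, 0], [0, 0, 0], [0, 0, 0], [0, 0, 0], [0, 0, 0], [0, 0, 0], [0, 0, 0]], slide=[[0, 0, -25], [0, 0, -60], [5, -5, -88], [30, -28, -88], [56, -53, -88], [83, -78, -75], [108, -103, -58], [133, -126, -38], [153, -144, -20], [159, -149, -8], [159, -149, -8], [159, -149, -8]], grip=[0.4, 0.4, 0.3, 0.2, 0.1, 0.1, 0.1, 0.1, 0.1, 0.1, 0.1, 0.1])

```text
time_s: 11.85
position: [0.4575, -0.1274, 0.1035]
orientation: [[-0.001, 1.0, 0.0], [1.0, 0.001, -0.0], [-0.0, 0.0, -1.0]]
wrist_force: [0.7, 0.1, -0.2]
gripper_width: 0.0792
finger_force: 0.0
```

```bash
cat > find.py <<'E'
from h import *
import sys
f,h,thr=sys.argv[1],float(sys.argv[2]),int(sys.argv[3])
c=cam('wrist');s=arm.state();p=s['position'];print(p.round(4),s['time_s'],s['gripper_width'])
a=snap('wrist',f);g=cv2.cvtColor(a,cv2.COLOR_BGR2GRAY);q=proj(c,[p[0],p[1],h])
m=np.zeros_like(g);u,v=q.astype(int);m[v-45:v+45,u-60:u+60]=(g[v-45:v+45,u-60:u+60]>thr)
cs=cv2.findContours(m,cv2.RETR_EXTERNAL,cv2.CHAIN_APPROX_NONE)[0];k=max(cs,key=cv2.contourArea)
e=cv2.fitEllipse(cv2.convexHull(k)) ;b=np.array(e[0])-[3.7,-.5]
w=ray(c,*b,h);print('pix',np.round(e[0],1),'axes',np.round(e[1],1),'pred',q.round(1),'world',w.round(4),'d mm (tool x,y)',((w-p)[[1,0]]*1000).round(1))
K,R,t=c;print('diam',np.array(e[1])*(R@w+t)[2]/K[0,0]*1000)
cv2.ellipse(a,e,(0,0,255),1);cv2.imwrite('pics/'+f+'m.png',a[v-80:v+80,u-110:u+110].repeat(3,0).repeat(3,1))
E
python3 find.py w6 .012 190
```

```text
[ 0.4575 -0.1274  0.1035] 11.85 0.0792357377379438
pix [256.5 196.2] axes [54.2 57.5] pred [256.3 196.9] world [ 0.4547 -0.1272  0.012 ] d mm (tool x,y) [ 0.1 -2.8]
diam [42.64844257 45.24870028]
```

move_arm(rot=[[0, 0, 0], [0, 0, 0], [0, 0, 0], [0, 0, 0], [0, 0, 0], [0, 0, 0], [0, 0, 0], [0, 0, 0], [0, 0, 0], [0, 0, 0], [0, 0, 0], [0, 0, 0]], slide=[[0, -2.5, 15], [0, -2.5, 45], [0, -2.5, 75], [0, -2.5, 90], [0, -2.5, 99], [0, -2.5, 99], [0, -2.5, 99], [0, -2.5, 99], [0, -2.5, 99], [0, -2.5, 99], [0, -2.5, 99], [0, -2.5, 99]], grip=[0.1, 0.1, 0.1, 0.1, 0.1, 0.3, 0.6, 1, 1, 1, 1, 1])

```text
time_s: 12.9
position: [0.4556, -0.1273, 0.0051]
orientation: [[-0.0, 1.0, 0.002], [1.0, 0.0, -0.0], [-0.0, 0.002, -1.0]]
wrist_force: [-0.8, 0.6, 7.1]
gripper_width: 0.0468
finger_force: 30.0
```

move_arm(rot=[[0, 0, 0], [0, 0, 0], [0, 0, 0], [0, 0, 0], [0, 0, 0], [0, 0, 0], [0, 0, 0], [0, 0, 0], [0, 0, 0], [0, 0, 0], [0, 0, 0], [0, 0, 0]], slide=[[0, 0, -20], [0, 0, -55], [-8, 8, -90], [-28, 27, -120], [-51, 49, -145], [-77, 73, -165], [-104, 98, -172], [-131, 124, -172], [-152, 144, -172], [-158.5, 150.5, -172], [-158.5, 150.5, -172], [-158.5, 150.5, -172]], grip=[1, 1, 1, 1, 1, 1, 1, 1, 1, 1, 1, 1])

```text
time_s: 13.9
position: [0.6042, -0.2852, 0.1755]
orientation: [[0.0, 1.0, -0.002], [1.0, -0.0, 0.001], [0.001, -0.002, -1.0]]
wrist_force: [-0.8, 0.7, -0.0]
gripper_width: 0.0469
finger_force: 30.0
```

```bash
python3 held.py w7 .0051 .012
```

```text
[ 0.6042 -0.2852  0.1755] 13.9 0.04687198580380285
pred bore top [255.4 257.7]
```

View pics/w7c.png

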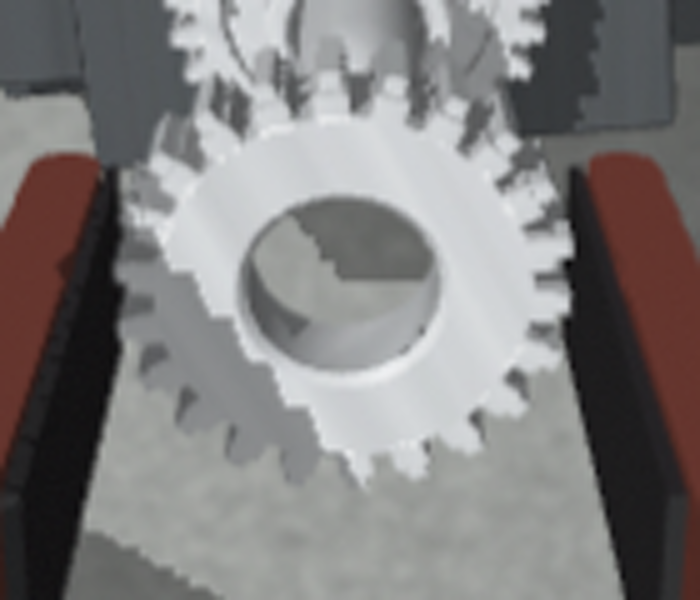

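The held small gear's bore is at (258,257.8), centred on the TCP within 0.6 mm. Lowering it now.

move_arm(rot=[[0, 0, 0], [0, 0, 0], [0, 0, 0], [0, 0, 0], [0, 0, 0], [0, 0, 0], [0, 0, 0], [0, 0, 0], [0, 0, 0]], slide=[[-0.5, 1.5, 5], [-0.5, 1.5, 18], [-0.5, 1.5, 30], [-0.5, 1.5, 38], [-0.5, 1.5, 46], [-0.5, 1.5, 54], [-0.5, 1.5, 61], [-0.5, 1.5, 65], [-0.5, 1.5, 65]], grip=[1, 1, 1, 1, 1, 1, 1, 1, 1])

```text
time_s: 14.7
position: [0.6062, -0.286, 0.11]
orientation: [[-0.0, 1.0, -0.002], [1.0, 0.0, 0.001], [0.001, -0.002, -1.0]]
wrist_force: [0.4, 0.2, -1.7]
gripper_width: 0.0465
finger_force: 30.0
```

move_arm(rot=[[0, 0, 0], [0, 0, 0], [0, 0, 0], [0, 0, 0], [0, 0, 0], [0, 0, 0]], slide=[[0, 0, 1.5], [0, 0, 1.5], [0, 0, 1.5], [0, 0, 1.5], [0, 0, 1.5], [0, 0, 1.5]], grip=[1, 1, 0.35, 0.2, 0.2, 0.2])

```text
time_s: 15.2
position: [0.6071, -0.2867, 0.1102]
orientation: [[-0.0, 1.0, 0.001], [1.0, 0.0, -0.001], [-0.001, 0.001, -1.0]]
wrist_force: [-0.1, -0.1, -0.3]
gripper_width: 0.0685
finger_force: 0.0
```

move_arm(rot=[[0, 0, 0], [0, 0, 0], [0, 0, 0], [0, 0, 0], [0, 0, 0], [0, 0, 0], [0, 0, 0], [0, 0, 0], [0, 0, 0], [0, 0, 0], [0, 0, 0], [0, 0, 0]], slide=[[0, 0, -25], [0, 0, -60], [10, -6, -80], [40, -25, -80], [74, -47, -80], [108, -68, -75], [142, -90, -60], [176, -111, -45], [210, -133, -30], [244, -155, -15], [272, -172, 2], [281, -178, 10]], grip=[0.2, 0.2, 0.2, 0.2, 0.2, 0.2, 0.2, 0.2, 0.2, 0.2, 0.2, 0.2])

```text
time_s: 16.2
position: [0.4249, -0.0013, 0.0982]
orientation: [[-0.005, 1.0, -0.004], [1.0, 0.005, 0.002], [0.002, -0.004, -1.0]]
wrist_force: [-0.8, 0.2, 0.1]
gripper_width: 0.0702
finger_force: 0.0
```

move_arm(rot=[[0, 0, 0], [0, 0, 0]], slide=[[0, 0, 0], [0, 0, 0]], grip=[0.2, 0.2])

```text
time_s: 16.37
position: [0.4289, -0.0051, 0.0999]
orientation: [[-0.002, 1.0, 0.0], [1.0, 0.002, -0.0], [-0.0, 0.0, -1.0]]
wrist_force: [0.3, -0.1, 0.5]
gripper_width: 0.0698
finger_force: 0.0
```

```bash
python3 find.py w8 .007 185
```

```text
[ 0.4289 -0.0051  0.0999] 16.3667 0.06979685668281209
pix [259.1 196. ] axes [45.6 47.8] pred [256.3 196.3] world [ 0.4282 -0.0053  0.007 ] d mm (tool x,y) [-0.2 -0.7]
diam [36.1299538  37.84286144]
```

move_arm(rot=[[0, 0, 0], [0, 0, 0], [0, 0, 0], [0, 0, 0], [0, 0, 0], [0, 0, 0], [0, 0, 0], [0, 0, 0], [0, 0, 0], [0, 0, 0], [0, 0, 0], [0, 0, 0]], slide=[[0, -0.5, 15], [0, -0.5, 45], [0, -0.5, 75], [0, -0.5, 89], [0, -0.5, 95], [0, -0.5, 98], [0, -0.5, 98], [0, -0.5, 98], [0, -0.5, 98], [0, -0.5, 98], [0, -0.5, 98], [0, -0.5, 98]], grip=[0.2, 0.2, 0.2, 0.2, 0.2, 0.2, 0.4, 0.7, 1, 1, 1, 1])

```text
time_s: 17.42
position: [0.4287, -0.005, 0.0022]
orientation: [[-0.0, 1.0, 0.001], [1.0, 0.0, 0.0], [0.0, 0.001, -1.0]]
wrist_force: [-1.1, -0.3, 6.6]
gripper_width: 0.0385
finger_force: 30.0
```

move_arm(rot=[[0, 0, 0], [0, 0, 0], [0, 0, 0], [0, 0, 0], [0, 0, 0], [0, 0, 0], [0, 0, 0], [0, 0, 0], [0, 0, 0], [0, 0, 0], [0, 0, 0], [0, 0, 0]], slide=[[0, 0, -20], [0, 0, -50], [-14, 9, -80], [-42, 27, -110], [-75, 48, -135], [-109, 69, -155], [-143, 90, -168], [-177, 112, -168], [-211, 133, -168], [-245, 155, -168], [-272, 172, -168], [-281, 177.5, -168]], grip=[1, 1, 1, 1, 1, 1, 1, 1, 1, 1, 1, 1])

```text
time_s: 18.42
position: [0.6068, -0.2919, 0.1697]
orientation: [[0.003, 1.0, 0.001], [1.0, -0.003, -0.004], [-0.004, 0.001, -1.0]]
wrist_force: [0.0, 0.7, -0.4]
gripper_width: 0.0384
finger_force: 30.0
```

move_arm(rot=[[0, 0, 0], [0, 0, 0], [0, 0, 0]], slide=[[0, 0, 0], [0, 0, 0], [0, 0, 0]], grip=[1, 1, 1])

```text
time_s: 18.67
position: [0.605, -0.2843, 0.1692]
orientation: [[-0.001, 1.0, -0.001], [1.0, 0.001, 0.002], [0.002, -0.001, -1.0]]
wrist_force: [-0.6, 0.5, -0.5]
gripper_width: 0.038
finger_force: 30.0
```

```bash
python3 held.py w9 .0022 .007
```

```text
[ 0.605  -0.2843  0.1692] 18.6667 0.03801852551607489
pred bore top [255.4 255.7]
```

View pics/w9c.png

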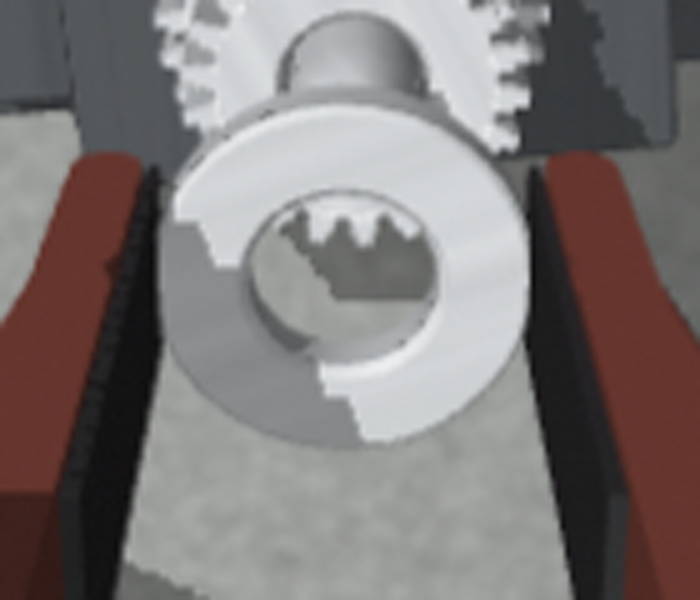

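The spacer is held level with its bore at (258,256), and the small gear below sits flat around the shaft. Lowering it now.

move_arm(rot=[[0, 0, 0], [0, 0, 0], [0, 0, 0], [0, 0, 0], [0, 0, 0], [0, 0, 0], [0, 0, 0], [0, 0, 0]], slide=[[-1.5, 1, 5], [-1.5, 1, 18], [-1.5, 1, 28], [-1.5, 1, 36], [-1.5, 1, 42], [-1.5, 1, 47], [-1.5, 1, 50], [-1.5, 1, 50]], grip=[1, 1, 1, 1, 1, 1, 1, 1])

```text
time_s: 19.38
position: [0.6065, -0.2857, 0.1185]
orientation: [[-0.001, 1.0, -0.002], [1.0, 0.001, 0.003], [0.003, -0.002, -1.0]]
wrist_force: [0.1, 4.4, -1.5]
gripper_width: 0.0383
finger_force: 30.0
```

move_arm(rot=[[0, 0, 0], [0, 0, 0], [0, 0, 0], [0, 0, 0], [0, 0, 0], [0, 0, 0]], slide=[[0, 0, 1], [0, 0, 1], [0, 0, 1], [0, 0, 1], [0, 0, 1], [0, 0, 1]], grip=[1, 1, 0.45, 0.3, 0.3, 0.3])

```text
time_s: 19.88
position: [0.6067, -0.2885, 0.1187]
orientation: [[0.0, 1.0, 0.0], [1.0, -0.0, -0.001], [-0.001, 0.0, -1.0]]
wrist_force: [-0.2, 1.0, 0.7]
gripper_width: 0.0605
finger_force: 0.0
```

move_arm(rot=[[0, 0, 0], [0, 0, 0], [0, 0, 0], [0, 0, 0], [0, 0, 0], [0, 0, 0], [0, 0, 0], [0, 0, 0], [0, 0, 0], [0, 0, 0], [0, 0, 0], [0, 0, 0]], slide=[[0, 0, -25], [5, 0, -50], [35, 0, -60], [75, 1, -60], [115, 2, -60], [155, 3, -60], [195, 4, -60], [235, 5, -50], [275, 5, -35], [315, 5, -15], [350, 5, 5], [369, 5, 18]], grip=[0.3, 0.25, 0.2, 0.2, 0.2, 0.2, 0.2, 0.2, 0.2, 0.2, 0.2, 0.2])

```text
time_s: 20.88
position: [0.611, 0.0863, 0.099]
orientation: [[-0.005, 1.0, -0.001], [1.0, 0.005, 0.002], [0.002, -0.001, -1.0]]
wrist_force: [0.2, 1.0, 1.6]
gripper_width: 0.0702
finger_force: 0.0
```

move_arm(rot=[[0, 0, 0], [0, 0, 0], [0, 0, 0]], slide=[[0, 0, 0], [0, 0, 0], [0, 0, 0]], grip=[0.2, 0.2, 0.2])

```text
time_s: 21.13
position: [0.6122, 0.079, 0.1011]
orientation: [[0.002, 1.0, 0.001], [1.0, -0.002, -0.002], [-0.002, 0.001, -1.0]]
wrist_force: [0.2, 0.4, 0.8]
gripper_width: 0.0703
finger_force: 0.0
```

```bash
python3 find.py w10 .012 185
```

```text
[0.6122 0.079  0.1011] 21.1333 0.07032561252289404
pix [255.7 191.6] axes [30.8 32.1] pred [256.2 197.7] world [0.6089 0.0836 0.012 ] d mm (tool x,y) [ 4.6 -3.3]
diam [23.92350693 24.96508106]
```

Run:
```python
from h import *
a=cv2.imread('pics/w10.png');g=cv2.cvtColor(a,cv2.COLOR_BGR2GRAY)
for thr in(120,130,140,150,165,175,185,200):
    m=np.zeros_like(g);m[150:235,200:312]=g[150:235,200:312]>thr
    cs=cv2.findContours(m,cv2.RETR_LIST,cv2.CHAIN_APPROX_NONE)[0]
    print(thr,[(np.round(e[0],1).tolist(),np.round(e[1],1).tolist()) for k in cs if len(k)>40 for e in[cv2.fitEllipse(cv2.convexHull(k))]])
print(g[191,225:288:2],g[160:226:2,256])
```

```text
Traceback (most recent call last):
cv2.error: OpenCV(4.12.0) /io/opencv/modules/imgproc/src/shapedescr.cpp:361: error: (-201:Incorrect size of input array) There should be at least 5 points to fit the ellipse in function 'fitEllipseNoDirect'
```

Run:
```python
from h import *
a=cv2.imread('pics/w10.png');g=cv2.cvtColor(a,cv2.COLOR_BGR2GRAY)
for thr in(60,90,120,150,175,200):
    m=np.zeros_like(g);m[150:235,200:312]=g[150:235,200:312]>thr
    cs=cv2.findContours(m,cv2.RETR_LIST,cv2.CHAIN_APPROX_NONE)[0]
    print(thr,[(np.round(e[0],1).tolist(),np.round(e[1],1).tolist()) for k in cs if len(k)>40 and len(cv2.convexHull(k))>5 for e in[cv2.fitEllipse(cv2.convexHull(k))]])
print(g[191,225:288:2],g[160:226:2,256])
```

```text
60 [([255.9, 191.8], [33.7, 35.2]), ([255.9, 191.6], [44.3, 46.4])]
90 [([255.9, 191.7], [33.2, 34.4]), ([255.8, 191.5], [44.9, 47.1])]
120 [([270.1, 202.7], [38.3, 50.9]), ([254.7, 190.7], [22.8, 26.0]), ([255.9, 191.7], [32.7, 33.7]), ([255.9, 191.4], [45.5, 48.1])]
150 [([256.8, 229.5], [11.2, 15.3]), ([220.7, 205.8], [13.8, 23.7]), ([254.9, 190.9], [24.1, 27.9]), ([255.9, 191.6], [31.8, 33.0]), ([255.8, 191.3], [46.2, 48.9]), ([219.5, 177.5], [10.8, 20.3]), ([251.4, 184.4], [52.9, 71.9])]
175 [([255.6, 191.4], [27.2, 28.8]), ([255.7, 191.6], [31.2, 32.4]), ([255.6, 191.2], [47.3, 49.6]), ([255.5, 191.0], [49.9, 52.1])]
200 []
[148 146 155 193  93  31  31 119 197 117  96  97 101  99  97 144 146 152
 157 159 158 152 165 196 114  31  31 111 187 115  99  97] [146 144 147 185 195  75  33  31 181 196 110  97  95  94  93 126 144 149
 148 149 147 149 184 204 125  31  32 178 184  97  97  99 153]
```

All the bearing's rings agree on a centre at (255.8,191.5). Grasping it now.

move_arm(rot=[[0, 0, 0], [0, 0, 0], [0, 0, 0], [0, 0, 0], [0, 0, 0], [0, 0, 0], [0, 0, 0], [0, 0, 0], [0, 0, 0], [0, 0, 0], [0, 0, 0], [0, 0, 0]], slide=[[4.5, -3.3, 15], [4.5, -3.3, 45], [4.5, -3.3, 75], [4.5, -3.3, 89], [4.5, -3.3, 95], [4.5, -3.3, 97], [4.5, -3.3, 97], [4.5, -3.3, 97], [4.5, -3.3, 97], [4.5, -3.3, 97], [4.5, -3.3, 97], [4.5, -3.3, 97]], grip=[0.2, 0.2, 0.2, 0.2, 0.2, 0.2, 0.4, 0.7, 1, 1, 1, 1])

```text
time_s: 22.18
position: [0.6092, 0.086, 0.0047]
orientation: [[-0.0, 1.0, 0.002], [1.0, 0.0, 0.001], [0.001, 0.002, -1.0]]
wrist_force: [-0.4, -0.4, 6.0]
gripper_width: 0.0414
finger_force: 30.0
```

move_arm(rot=[[0, 0, 0], [0, 0, 0], [0, 0, 0], [0, 0, 0], [0, 0, 0], [0, 0, 0], [0, 0, 0], [0, 0, 0], [0, 0, 0], [0, 0, 0], [0, 0, 0], [0, 0, 0]], slide=[[0, 0, -25], [0, 0, -60], [-20, 0, -95], [-50, 0, -125], [-85, 0, -148], [-123, -1, -165], [-163, -1, -172], [-203, -2, -172], [-243, -2, -172], [-283, -3, -172], [-323, -3, -172], [-355, -3, -172]], grip=[1, 1, 1, 1, 1, 1, 1, 1, 1, 1, 1, 1])

```text
time_s: 23.18
position: [0.6042, -0.2726, 0.1757]
orientation: [[0.002, 1.0, -0.0], [1.0, -0.002, -0.001], [-0.001, -0.0, -1.0]]
wrist_force: [1.7, -0.7, -0.6]
gripper_width: 0.0409
finger_force: 30.0
```

move_arm(rot=[[0, 0, 0], [0, 0, 0], [0, 0, 0], [0, 0, 0], [0, 0, 0]], slide=[[-12, 0, 0], [-15.5, 0, 0], [-15.5, 0, 0], [-15.5, 0, 0], [-15.5, 0, 0]], grip=[1, 1, 1, 1, 1])

```text
time_s: 23.6
position: [0.6062, -0.2818, 0.1753]
orientation: [[-0.004, 1.0, -0.0], [1.0, 0.004, 0.002], [0.002, -0.0, -1.0]]
wrist_force: [0.0, 0.2, -1.0]
gripper_width: 0.0411
finger_force: 30.0
```

```bash
python3 held.py w11 .0047 .012
python3 - <<'E'
from h import *
c=cam('wrist');print('tip pred',proj(c,(.6062,-.2855,.133))+[3.7,-.5])
a=cv2.imread('pics/w11.png');g=cv2.cvtColor(a,cv2.COLOR_BGR2GRAY)
for thr in(60,90):
    m=np.zeros_like(g);m[205:315,215:305]=g[205:315,215:305]<thr
    cs=cv2.findContours(m,cv2.RETR_LIST,cv2.CHAIN_APPROX_NONE)[0]
    print(thr,[(np.round(e[0],1).tolist(),np.round(e[1],1).tolist()) for k in cs if len(k)>40 and len(cv2.convexHull(k))>5 for e in[cv2.fitEllipse(cv2.convexHull(k))]])
E
```

```text
[ 0.6062 -0.2818  0.1753] 23.6 0.04114027874387754
pred bore top [255.5 258. ]
tip pred [259.75397105 225.25520855]
60 [([258.1, 261.3], [49.3, 54.5]), ([303.6, 268.9], [11.3, 70.5]), ([215.6, 259.3], [6.7, 56.0]), ([257.9, 261.0], [60.6, 68.2]), ([303.1, 213.8], [7.0, 18.7])]
90 [([258.2, 261.2], [48.7, 53.9]), ([257.8, 260.9], [61.2, 69.0]), ([215.3, 256.3], [14.6, 88.5]), ([412.9, 438.6], [95.7, 520.7])]
```

View pics/w11c.png

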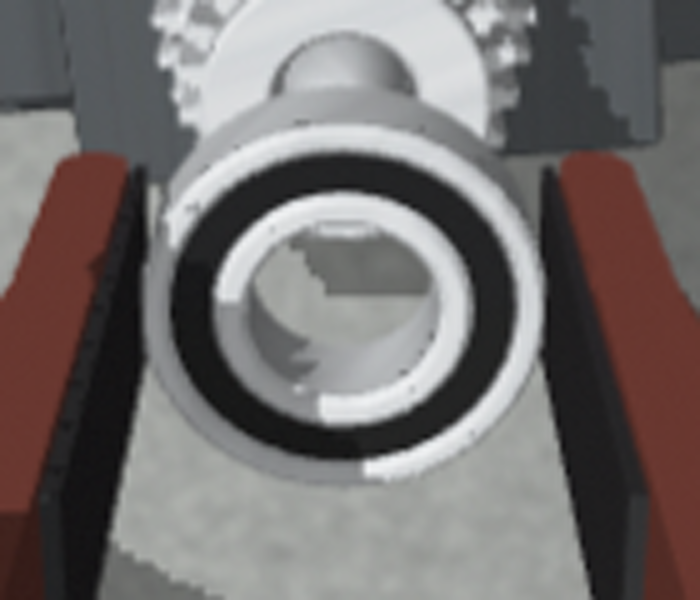

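The spacer lies flat on the small gear. The held bearing sits about 1.9 mm off the TCP in -y. I'll let the arm settle and re-read before lowering.

move_arm(rot=[[0, 0, 0], [0, 0, 0], [0, 0, 0], [0, 0, 0], [0, 0, 0]], slide=[[0, 0, 10], [0, 0, 20], [0, 0, 20], [0, 0, 20], [0, 0, 20]], grip=[1, 1, 1, 1, 1])

```text
time_s: 24.07
position: [0.6053, -0.2846, 0.1553]
orientation: [[-0.0, 1.0, -0.001], [1.0, 0.0, 0.0], [0.0, -0.001, -1.0]]
wrist_force: [-1.1, 0.1, -0.5]
gripper_width: 0.0412
finger_force: 30.0
```

move_arm(rot=[[0, 0, 0], [0, 0, 0], [0, 0, 0], [0, 0, 0], [0, 0, 0], [0, 0, 0]], slide=[[1, 1, 2], [1, 1, 8], [1, 1, 15], [1, 1, 22], [1, 1, 26.5], [1, 1, 26.5]], grip=[1, 1, 1, 1, 1, 1])

```text
time_s: 24.57
position: [0.6061, -0.2835, 0.1281]
orientation: [[-0.0, 1.0, -0.001], [1.0, 0.0, 0.001], [0.001, -0.001, -1.0]]
wrist_force: [-0.5, -0.0, -0.4]
gripper_width: 0.0415
finger_force: 30.0
```

move_arm(rot=[[0, 0, 0], [0, 0, 0], [0, 0, 0], [0, 0, 0], [0, 0, 0], [0, 0, 0]], slide=[[0, 0, 1], [0, 0, 1], [0, 0, 1], [0, 0, 1], [0, 0, 1], [0, 0, 1]], grip=[1, 1, 0.4, 0.2, 0.2, 0.2])

```text
time_s: 25.07
position: [0.6065, -0.2839, 0.1283]
orientation: [[-0.0, 1.0, 0.0], [1.0, 0.0, -0.0], [-0.0, 0.0, -1.0]]
wrist_force: [-0.3, -0.0, -0.5]
gripper_width: 0.0645
finger_force: 0.0
```

move_arm(rot=[[0, 0, 0], [0, 0, 0], [0, 0, 0], [0, 0, 0], [0, 0, 0], [0, 0, 0], [0, 0, 0], [0, 0, 0], [0, 0, 0]], slide=[[0, 0, -20], [0, 0, -50], [20, 0, -80], [60, 0, -100], [100, 0, -100], [140, 0, -100], [150, 0, -100], [150, 0, -100], [150, 0, -100]], grip=[0.2, 0.2, 0.2, 0.2, 0.2, 0.2, 0.2, 0.2, 0.2])

```text
time_s: 25.82
position: [0.6064, -0.1334, 0.2283]
orientation: [[-0.002, 1.0, 0.0], [1.0, 0.002, -0.0], [-0.0, 0.0, -1.0]]
wrist_force: [-0.1, -0.7, -0.1]
gripper_width: 0.0702
finger_force: 0.0
```

Run:
```python
from h import *
s=arm.state();print(s['position'],s['time_s'],s['finger_force'])
d=snap('side','d12');b=snap('scene','s12');w=snap('wrist','w12')
r=lambda im,u,v,h:cv2.resize(im[v-h:v+h,u-h:u+h],(390,390),interpolation=cv2.INTER_CUBIC)
cv2.imwrite('pics/c12.png',np.hstack([r(d,294,105,40),r(b,217,305,40)]))
```

```text
[ 0.60643723 -0.1334126   0.22828722] 25.8167 0.0
```

View pics/c12.png

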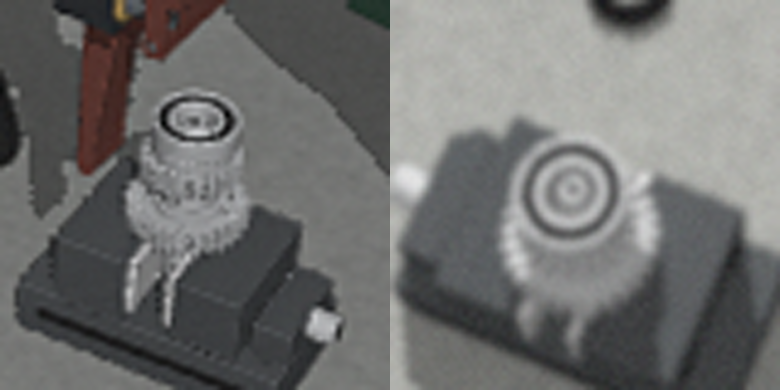

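Both views show the full stack level and concentric, with the bearing on top, the shaft tip in its bore, and the gripper clear. Handing in.

```bash
python3 -c "
from rig import arm
print(arm.job_done())"
```

```text
the job is handed in; nothing more can be done
None
```

All five parts are stacked on the shaft in order, released and looking level in both final camera views; the job was handed in at about 26 s of the 106 s allowed, and the hand-in call returned no verdict.

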